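Release the safety catch and open the latched instrument drawer

TASK

Open the instrument drawer of the low white unit. First push the safety catch on its top fully back, then swing the hooked lever all the way round to the unit's left, and only then pull the drawer out to its stop. Leave catch, lever and drawer like that, and do not shift or knock over the other things on the trolley or on the unit.

Things in the scene. Friction and masses are not known exactly. Their poses are not given: they have to be found in the camera images.
- unit: Low white drawer unit, 200 mm wide (y), 90 mm high, fixed. Origin: on its underside, in mid-width, 55 mm in front of its rear; x points from front to rear (away from the robot), y to its left, z up; left, front etc. below are the unit's. The drawer's 15 mm thick, 200 mm wide front panel has its face 90 mm in front of the origin and its top edge level with the unit's top. The lever pivots 30 mm in front and 20 mm left of the origin.
- catch (a joint): Safety catch on the unit's top, m: 0 = locked (forward), 0.032 = fully back (+x of the unit) at its stop. While forward, its dark steel block (25 x 18 x 31 mm) stands right of the lever's tail and stops the lever turning; the lever is free from 0.022. Slides with about 1.5 N and stays where left.
- catch_fin (a point): Point in the catch's black upright grip fin, 24 (x) x 10 (y) mm, spanning 31 to 61 mm above the unit's top; the point is 48 mm above the top, axes as the unit's. Moves with the catch. Locked, it is 6 mm behind and 1 mm left of the unit's origin. The lever's tail beside the block reaches only 28 mm above the top, so fingers above 31 mm are clear.
- lever (a joint): Hooked lever, rad: 0 = latched (points to the unit's front, down-turned nose hooked before a post on the drawer front), 1.57 = swung fully to the unit's left at its stop, pointing along +y of the unit (clockwise seen from above). Turns level about a vertical pivot, friction 0.06 N m, stays where left. Latched, it holds the drawer shut (6 mm play).
- lever_knob (a point): Centre of the lever's round upright black knob, 18 mm in diameter; the point lies 47 mm above the unit's top, the knob spans 31 to 63 mm above it. It moves with the lever on a 68 mm radius about lever_pivot. The steel lever bar is 118 mm long and 14 mm wide and lies 18 to 28 mm above the unit's top.
- lever_pivot (a point): Point on the lever's vertical pivot axis, 23 mm above the unit's top.
- drawer (a joint): Opening of the drawer in m: 0 = shut, 0.07 = fully open against its stop; slides along -x of the unit (towards its front), about 2 N of friction plus slight damping, stays where left.
- drawer_handle (a point): Middle of the drawer's round steel bar handle, 10 mm in diameter, 110 mm long along the unit's y, 40 mm in front of the panel's face (35 mm free gap behind the bar) and 26 mm below the unit's top (64 mm above the trolley). It moves with the drawer.
- dish: Bystander: small white cup, 37 mm wide, 28 mm high, standing on the right rear of the unit's top. Origin: centre of its underside.
- floss: Bystander: small white dispenser box, 40 x 52 x 19 mm, lying on the left rear of the unit's top. Origin: centre of its underside.
- tube: Bystander: tube standing on its cap, 33 x 51 x 167 mm, on the left part of the trolley. Origin: centre of its underside.
- aerosol: Bystander: aerosol can, 52 mm wide, 156 mm high, at the back, left of the unit. Origin: centre of its underside.
- bottle: Bystander: tall bottle, 44 x 73 x 217 mm, at the far left corner. Origin: centre of its underside.
- carton: Bystander: long carton, 46 x 174 x 50 mm, lying along the left edge. Origin: centre of its underside.
- brush: Bystander: nail brush, 30 x 86 x 22 mm, lying to the left of the drawer. Origin: centre of its underside.
- cream: Bystander: cream tube standing on its cap, 97 mm high, near left corner. Origin: centre of its underside.

How it is judged:
By the outcome, as a careful person would: the job done as asked, in the order asked, and still so for the second after the job is handed in, with the robot touching nothing.
It also fails if it takes over 56 s, if anything falls off the work surface, if the arm or the gripper's body presses on something with over 40 N, if the wrist force passes 120 N, or if a joint passes its speed limit or range.

ROBOT

A 6-joint arm with a two-finger parallel gripper is mounted at the origin on a cart in front of the work surface, level with it; the furniture and walls round the work are solid. World frame = base frame: x ahead of the robot, y to its left, z up, the work surface at z = 0. Lengths are in m, angles in rad, forces in N, time in s.
With the tool pointing down it reaches from about 0.225 to 0.875 m from the base axis. Payload 3.4 kg.
Tool frame: the origin (TCP) lies midway between the tips of the shut fingers; the grasp point (between the pads) lies 19 mm behind it (manip.grip_point_offset is the distance from the TCP to the grasp point, in m); z points along the fingers, y is the line along which they close (so a half turn about z gives the same grasp; the last joint's range is limited). The gripper opens to 85 mm and grips with 20 to 120 N. Pads are 22 mm wide; open, the fingers measure 114 mm over their backs; the gripper's body (76 mm by 85 mm) begins 54 mm behind the grasp point. The pads swing forward as they close: fully open they stand 13 mm farther back than shut.
Start: joints at [1.164, 0.276, 1.505, -0, 1.361, -0.121], TCP at [0.162, 0.552, 0.231] pointing down, gripper open.
Joint ranges: [-2.89, 2.89], [-0.75, 2.08], [0.22, 2.7], [-1.18, 4.32], [0.11, 2.71], [-2.7, 2.7]. Speed limits (rad/s): [2.57, 2.57, 3.14, 3.14, 3.14, 3.14].

INTERFACE

Orientations are given as a unit quaternion [w, x, y, z].
In Python, from rig import manip gives the robot as it stands.
- The arm moves only by the shell command python3 -m handwheel 'ROWS' [FORCE]. ROWS is JSON, a list of rows, each an object with "translation": the shift along the tool's x, y, z in m, a list of three; "angular": the turn, a rotation vector about the tool's x, y, z in degrees, a list of three; "hand": the closure, from 0 (fully open) to 1 (shut). A call has 1 to 10 rows; each row shifts and turns the commanded pose from where the row before left it, along the tool's axes as they then stand; what a row does not reach is not made up. A row lasts 1/12 s, in which the tool goes at most 41.7 mm and 7.16 degrees, less where a joint would pass 70% of its speed; a pose out of reach is approached as far as the arm can. A call with a gripper value outside its range is refused whole. The fingers move at their own pace and stop on an object; FORCE is the grip in N (left out, the last holds). Time passes only in rows, so rows that do not move let the fingers close. It gives the time, the measured TCP pose, the force, the opening and the grip force at its end, in the units of the state.
- manip.get_state(): the state, without advancing time (a new reading comes with each control period).
- manip.get_image(name): name is "side" or "top" or "wrist"; returns the picture (400x640x3 uint8, red, green, blue); there is no depth.
- manip.camera_info(name): a dict with "camera_matrix" (3x3 intrinsics, pixels), "k1" (the pictures are not rectified: a ray, as slopes to the right and down, at radius r is drawn at 1 + k1 r^2 times it, then the intrinsics apply), "eye" and "orientation" of the camera in the world; the wrist camera has in their place "tool_from_camera" (4x4, takes a point from camera to tool coordinates, whose origin is the TCP and whose axes are the flange's). Camera axes: x right, y down, z forward; pixel columns grow to the right and rows downward; lengths in m; the calibration is good to about 2 mm. A picture is of the moment at which its call begins: read the wrist's pose just before it. camera_info takes no time and is no camera call.
- manip.sign_off(): hands the job in; it is judged then, once.
The state is a dict: "clock": time; "qpos": joint angles; "qd": joint speeds; "effort": joint torques, N m; "position": TCP position; "ee_rot": TCP orientation; "contact_force": force on the tool from outside, world axes, zero at the start; "moment": the same for the moment, N m; "width": finger opening in m; "gripper_force": force on a finger pad.
Only numpy, scipy, OpenCV 4.12 (cv2) and the standard library are available. Lean on these libraries where they do the work, as an engineer would, in place of code of your own. Each camera call takes 0.05 s, during which the arm holds its last target. There are 200 camera calls.

## Working session

There is one attempt and no reset: what is moved stays moved. The work goes in short steps, Python scripts to look and compute and a shell command to move; the robot and the scene stay as the last step left them, time stands still between calls to the robot, and variables do not carry over. Pictures are saved under pics/ and viewed, at most 10 in all, crops included, and the job is handed in when it is done.

```bash
mkdir -p pics; ls
python3 - <<'E'
from rig import manip
import cv2
for n in("top","side"):
    im=manip.get_image(n);cv2.imwrite(f"pics/{n}0.png",im[:,:,::-1]);print(n,manip.camera_info(n))
print(manip.camera_info("wrist"),manip.get_state(),manip.grip_point_offset)
E
```

```text
pics
top {'camera_matrix': array([[452.86995644,   0.        , 314.55419251],
       [  0.        , 452.86995644, 200.74943098],
       [  0.        ,   0.        ,   1.        ]]), 'k1': -0.06098215627579395, 'eye': array([ 0.32622263, -0.13050123,  1.01308731]), 'orientation': array([-0.07966556,  0.71040367, -0.69508378,  0.07641053])}
side {'camera_matrix': array([[484.74809292,   0.        , 320.08932611],
       [  0.        , 484.74809292, 205.19143189],
       [  0.        ,   0.        ,   1.        ]]), 'k1': -0.11685982144813735, 'eye': array([0.53576139, 0.94661794, 0.60716282]), 'orientation': array([-0.00688394,  0.02090663,  0.84733771, -0.53059808])}
{'camera_matrix': array([[357.81290468,   0.        , 318.76729366],
       [  0.        , 357.81290468, 194.15867809],
       [  0.        ,   0.        ,   1.        ]]), 'k1': -0.08282867439733771, 'tool_from_camera': array([[-9.23715970e-04, -9.48331862e-01, -3.17278784e-01,
         8.24315893e-02],
       [ 9.99999568e-01, -9.07885380e-04, -1.97740730e-04,
         3.00945279e-04],
       [-1.00528935e-04, -3.17278829e-01,  9.48332291e-01,
        -1.43386303e-01],
       [ 0.00000000e+00,  0.00000000e+00,  0.00000000e+00,
         1.00000000e+00]])} {'clock': 0.1, 'qpos': array([ 1.16402785e+00,  2.76567219e-01,  1.50599909e+00, -2.52977133e-05,
        1.36068892e+00, -1.20986341e-01]), 'qd': array([-0.0010302 , -0.00167309, -0.00171324,  0.00048574,  0.00159417,
       -0.00037651]), 'effort': array([ 1.35675160e-03, -4.17699695e+01, -2.46407640e+01, -3.62599610e-05,
        5.88985509e-03,  5.69279834e-06]), 'position': array([0.16191999, 0.55125117, 0.23050894]), 'ee_rot': array([-2.04881010e-04,  1.42402641e-01,  9.89808465e-01, -8.05740120e-04]), 'contact_force': array([ 0.07464446,  0.10330254, -0.34490109]), 'moment': array([ 0.03334782, -0.06224663, -0.03040186]), 'gripper_force': 0.0, 'width': 0.08524764150299555} 0.0187
```

View pics/top0.png

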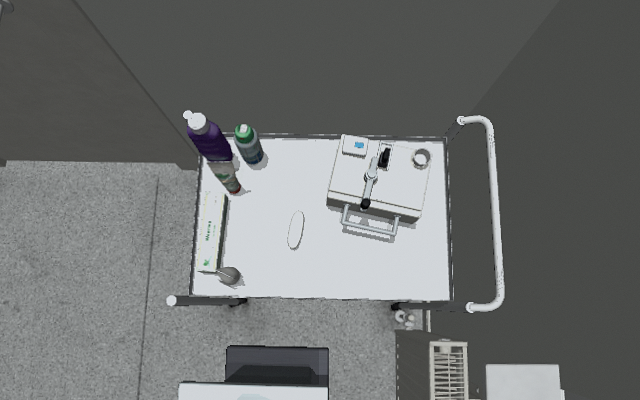

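View pics/side0.png

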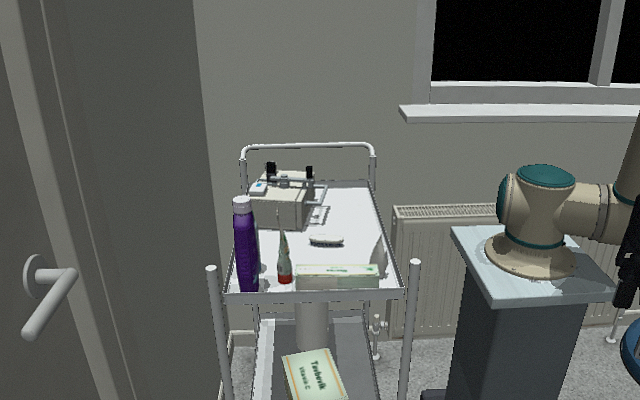

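Top view: unit at about (378,180), fin near (385,153), knob (365,204), handle bar from (343,224) to (396,238). The brush is at (296,230), left of the drawer.

```bash
cat > h.py <<'E'
import numpy as np,cv2
from scipy.spatial.transform import Rotation as R
from rig import manip
def q2R(q): return R.from_quat(np.r_[q[1:],q[0]]).as_matrix()
def cam(n):
    c=manip.camera_info(n)
    if n=="wrist":
        s=manip.get_state(); T=c["tool_from_camera"]; Rt=q2R(s["ee_rot"])
        return c["camera_matrix"],c["k1"],Rt@T[:3,3]+s["position"],Rt@T[:3,:3]
    return c["camera_matrix"],c["k1"],np.array(c["eye"]),q2R(c["orientation"])
def pt(C,uv,z):
    K,k,e,Rc=C
    d=cv2.undistortPoints(np.array([[uv]],float),K,np.array([k,0,0,0,0.]))[0,0]
    d=Rc@np.r_[d,1]; return e+d*(z-e[2])/d[2]
def px(C,P):
    K,k,e,Rc=C
    p=Rc.T@(np.asarray(P)-e)
    return cv2.projectPoints(p.reshape(1,1,3),np.zeros(3),np.zeros(3),K,np.array([k,0,0,0,0.]))[0].ravel()
E
python3 - <<'E'
from h import *
im=cv2.imread("pics/top0.png")
cv2.imwrite("pics/top0c.png",cv2.resize(im[125:250,320:440],None,fx=4.8,fy=4.8,interpolation=cv2.INTER_CUBIC))
E
```

```text
(no output)
```

View pics/top0c.png

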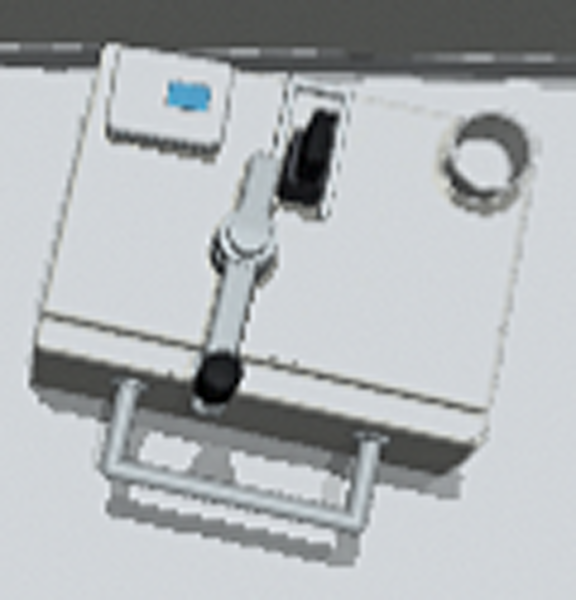

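The crop shows the top's front edge from (36,347) to (478,443), the rear-left corner at (102,45), handle ends at (108,468) and (356,522), knob (220,373), pivot (243,243) and fin top about (322,140).

Run:
```python
from h import *
C=cam("top")
f=lambda u,v,z:pt(C,(u/4.8+320-.4,v/4.8+125-.4),z)[:2]
L,Rr,B=f(36,347,.09),f(478,443,.09),f(102,45,.09)
h1,h2=f(108,468,.066),f(356,522,.066)
kn,pv,fin=f(220,373,.153),f(243,243,.122),f(322,135,.151)
print(L,Rr,B,np.linalg.norm(L-Rr),np.linalg.norm(B-L));print(h1,h2,np.linalg.norm(h1-h2))
y=(L-Rr)/np.linalg.norm(L-Rr); y2=(h1-h2)/np.linalg.norm(h1-h2); x=np.array([y[1],-y[0]])
print("yaw",np.degrees(np.arctan2(x[1],x[0])),np.degrees(np.arctan2(-y2[0],y2[1])))
print("O",(L+Rr)/2+.09*x,(h1+h2)/2+.13*x, pv+.03*x-.02*y, kn+.098*x-.02*y,fin-.006*x-.001*y)
print(np.linalg.norm(kn-pv))
```

```text
[ 0.54256536 -0.14998293] [ 0.50403029 -0.34208561] [ 0.68302545 -0.17753769] 0.1959295576975895 0.14313735864850316
[ 0.49396317 -0.18318796] [ 0.47213389 -0.2926433 ] 0.11161088414371194
yaw -11.342772809757648 -11.278833788592465
O [ 0.61153995 -0.26373531] [ 0.61050938 -0.26348379] [ 0.60793775 -0.26225876] [ 0.61074001 -0.26230769] [ 0.61560248 -0.26639339]
0.0652447902741497
```

Estimates agree to about 3 mm: O≈(0.611,-0.263), yaw -11.3°. Next I'll add a helper that turns targets in the unit frame into tool shifts.

```bash
cat >> h.py <<'E'
O=np.array([.611,-.263]);YAW=-11.3
def U(x,y,z=0):  # unit frame (mm) -> world
    a=np.radians(YAW);c,s=np.cos(a),np.sin(a)
    return np.r_[O+np.array([c*x-s*y,s*x+c*y])/1000,z/1000]
def to(x,y,z,extra=0):  # remaining shift (mm) in tool axes & rotvec deg, tool x = -unit x turned by extra deg, tool down
    s=manip.get_state();Rt=q2R(s["ee_rot"]);a=np.radians(YAW+extra)
    X=-np.array([np.cos(a),np.sin(a),0]);Z=np.array([0,0,-1.]);G=np.c_[X,np.cross(Z,X),Z]
    Rw=R.from_matrix(Rt.T@G).as_rotvec(degrees=True)
    print("shift now axes",np.round(1000*Rt.T@(U(x,y,z)-s["position"]),1),"after turn",np.round(1000*G.T@(U(x,y,z)-s["position"]),1),"turn",np.round(Rw,2))
def where():
    s=manip.get_state();a=np.radians(YAW);d=(s["position"][:2]-O)*1000
    print("unit xy",np.round([np.cos(a)*d[0]+np.sin(a)*d[1],-np.sin(a)*d[0]+np.cos(a)*d[1]],1),"z",round(1000*s["position"][2],1),"F",np.round(s["contact_force"],1),"w",round(s["width"],4),"t",s["clock"])
E
python3 -c "
from h import *
where();to(-40,1,231)"
```

```text
unit xy [-599.9  710.5] z 230.5 F [ 0.1  0.1 -0.3] w 0.0852 t 0.1
shift now axes [-6.205e+02 -6.572e+02  5.000e-01] after turn [-5.599e+02 -7.095e+02 -5.000e-01] turn [-0.09 -0.01 -5.07]
```

```bash
python3 -m handwheel '[{"translation":[0,0,0],"angular":[0,0,-5.07],"hand":1},{"translation":[-0.02,-0.025,0],"angular":[0,0,0],"hand":1},{"translation":[-0.02,-0.025,0],"angular":[0,0,0],"hand":1},{"translation":[-0.02,-0.025,0],"angular":[0,0,0],"hand":1},{"translation":[-0.02,-0.025,0],"angular":[0,0,0],"hand":1},{"translation":[-0.02,-0.025,0],"angular":[0,0,0],"hand":1},{"translation":[-0.02,-0.025,0],"angular":[0,0,0],"hand":1},{"translation":[-0.02,-0.025,0],"angular":[0,0,0],"hand":1},{"translation":[-0.02,-0.025,0],"angular":[0,0,0],"hand":1},{"translation":[-0.02,-0.025,0],"angular":[0,0,0],"hand":1}]' 30
python3 -m handwheel '[{"translation":[-0.02,-0.025,0],"angular":[0,0,0],"hand":1},{"translation":[-0.02,-0.025,0],"angular":[0,0,0],"hand":1},{"translation":[-0.02,-0.025,0],"angular":[0,0,0],"hand":1},{"translation":[-0.02,-0.025,0],"angular":[0,0,0],"hand":1},{"translation":[-0.02,-0.025,0],"angular":[0,0,0],"hand":1},{"translation":[-0.02,-0.025,0],"angular":[0,0,0],"hand":1},{"translation":[-0.02,-0.025,0],"angular":[0,0,0],"hand":1},{"translation":[-0.02,-0.025,0],"angular":[0,0,0],"hand":1},{"translation":[-0.02,-0.025,0],"angular":[0,0,0],"hand":1},{"translation":[0,0,0],"angular":[0,0,0],"hand":1}]'
python3 -c "
from h import *
where();to(-60,1,225)"
```

```text
clock: 0.93
position: [0.2946, 0.2942, 0.231]
ee_rot: [-0.0, 0.098, 0.995, -0.0]
contact_force: [0.5, -0.5, 0.2]
width: -0.0005
gripper_force: 0.0
clock: 1.77
position: [0.4297, 0.0352, 0.2311]
ee_rot: [0.001, 0.101, 0.995, -0.002]
contact_force: [0.3, -0.0, 0.4]
width: -0.0001
gripper_force: 0.0
unit xy [-236.2  256.9] z 231.1 F [ 0.3 -0.   0.4] w -0.0001 t 1.7667
shift now axes [-177.5 -255.     7.3] after turn [-176.2 -255.9    6.1] turn [-0.16  0.15 -0.29]
```

```bash
python3 -m handwheel '[{"translation":[-0.02,-0.029,0],"angular":[0,0,0],"hand":1},{"translation":[-0.02,-0.029,0],"angular":[0,0,0],"hand":1},{"translation":[-0.02,-0.029,0],"angular":[0,0,0],"hand":1},{"translation":[-0.02,-0.029,0],"angular":[0,0,0],"hand":1},{"translation":[-0.02,-0.029,0],"angular":[0,0,0],"hand":1},{"translation":[-0.02,-0.029,0],"angular":[0,0,0],"hand":1},{"translation":[-0.02,-0.029,0],"angular":[0,0,0],"hand":1},{"translation":[-0.02,-0.029,0],"angular":[0,0,0],"hand":1},{"translation":[-0.017,-0.023,0.006],"angular":[-0.16,0.15,-0.29],"hand":1},{"translation":[0,0,0],"angular":[0,0,0],"hand":1}]'
python3 -c "
from h import *
where();to(-27,1,133)
C=cam('wrist');im=manip.get_image('wrist')[:,:,::-1]
im=im.copy();cv2.imwrite('pics/w1.png',im)
for n,p in dict(fin=U(6,1,151),knob=U(-98,20,153),hL=U(-130,55,64),hR=U(-130,-55,64),cL=U(-90,100,90),cR=U(-90,-100,90)).items(): print(n,px(C,p))"
```

```text
clock: 2.6
position: [0.5523, -0.2496, 0.2231]
ee_rot: [-0.001, 0.098, 0.995, 0.001]
contact_force: [0.9, -0.3, -0.4]
width: -0.0004
gripper_force: 0.0
unit xy [-60.2   1.6] z 223.1 F [ 0.9 -0.3 -0.4] w -0.0004 t 2.6
shift now axes [-33.4  -0.8  90. ] after turn [-33.2  -0.6  90.1] turn [ 0.05 -0.14  0.1 ]
fin [317.24328696 296.98037285]
knob [348.45154256 152.44886616]
hL [383.20602635  92.31236764]
hR [249.35207698  92.24161922]
cL [442.82108051 146.63753482]
cR [189.51423192 146.50562509]
```

View pics/w1.png

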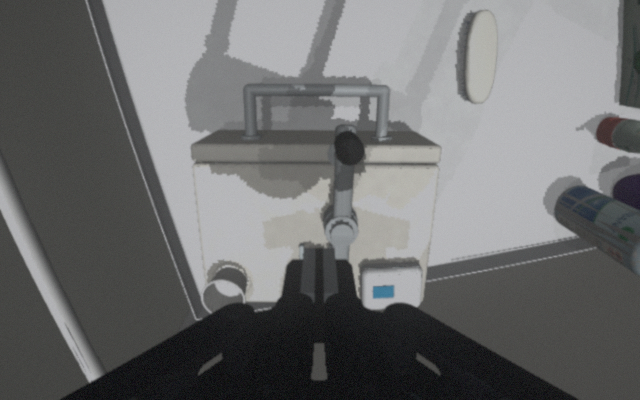

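The wrist view shows the knob at (348,148) and the handle bar at row 90 from (249) to (385). Both are within about 4 px of prediction, so the pose is good. Next I descend and push the catch.

```bash
python3 -m handwheel '[{"translation":[-0.015,0,0.03],"angular":[0,0,0],"hand":1},{"translation":[-0.015,0,0.03],"angular":[0,0,0],"hand":1},{"translation":[-0.003,-0.001,0.03],"angular":[0,0,0],"hand":1},{"translation":[0,0,0],"angular":[0,0,0],"hand":1},{"translation":[-0.01,0,0],"angular":[0,0,0],"hand":1},{"translation":[-0.01,0,0],"angular":[0,0,0],"hand":1},{"translation":[-0.008,0,0],"angular":[0,0,0],"hand":1},{"translation":[-0.006,0,0],"angular":[0,0,0],"hand":1},{"translation":[-0.004,0,0],"angular":[0,0,0],"hand":1},{"translation":[0,0,0],"angular":[0,0,0],"hand":1}]'
python3 -c "
from h import *
where();to(18,1,133)"
```

```text
clock: 3.48
position: [0.6216, -0.2597, 0.1364]
ee_rot: [0.0, 0.096, 0.995, 0.001]
contact_force: [0.1, -0.0, 0.5]
width: 0.0004
gripper_force: 0.0
unit xy [9.7 5.3] z 136.4 F [ 0.1 -0.   0.5] w 0.0004 t 3.4833
shift now axes [-8.3 -4.4  3.4] after turn [-8.3 -4.3  3.4] turn [0.11 0.04 0.3 ]
```

```bash
python3 -m handwheel '[{"translation":[-0.003,-0.003,0.003],"angular":[0,0,0],"hand":1},{"translation":[-0.003,0,0],"angular":[0,0,0],"hand":1},{"translation":[-0.003,0,0],"angular":[0,0,0],"hand":1},{"translation":[0,0,0],"angular":[0,0,0],"hand":1}]'
python3 -c "
from h import *
where()
C=cam('top');im=manip.get_image('top')[:,:,::-1]
t=cv2.resize(im[125:250,320:440],None,fx=3.2,fy=4.,interpolation=cv2.INTER_CUBIC)
s=manip.get_image('side')[:,:,::-1];t2=cv2.resize(s[140:240,225:345],None,fx=3.2,fy=5,interpolation=cv2.INTER_CUBIC)
cv2.imwrite('pics/a2.png',np.hstack([t,t2]))"
```

```text
clock: 3.82
position: [0.6265, -0.2641, 0.132]
ee_rot: [-0.003, 0.096, 0.995, 0.001]
contact_force: [-4.9, 0.2, 2.4]
width: 0.0001
gripper_force: 2.4
unit xy [15.5  2. ] z 132.0 F [-4.9  0.2  2.4] w 0.0001 t 3.8167
```

View pics/a2.png

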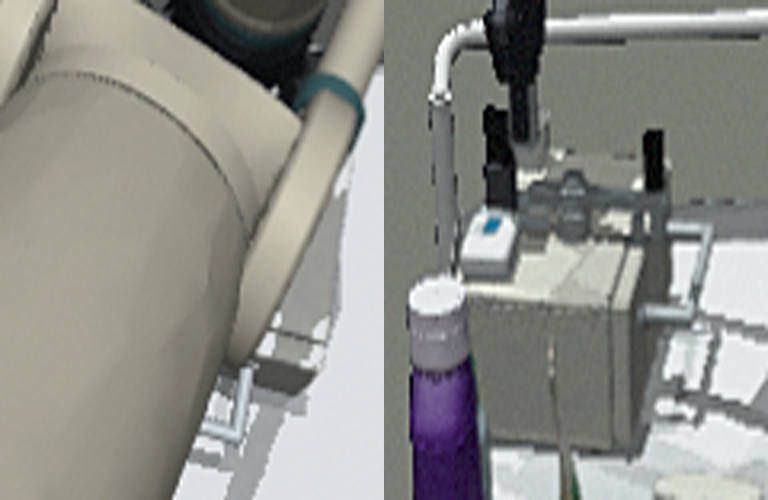

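The side view shows the fingers behind the lever, in contact with the fin at about (500,165). 4.9 N at x=15.5 suggests the stop is close, so I press a little further to confirm.

```bash
python3 -m handwheel '[{"translation":[-0.002,0,0],"angular":[0,0,0],"hand":1},{"translation":[-0.002,0,0],"angular":[0,0,0],"hand":1},{"translation":[0,0,0],"angular":[0,0,0],"hand":1}]'
python3 -c "
from h import *
where()"
```

```text
clock: 4.17
position: [0.627, -0.2641, 0.1322]
ee_rot: [-0.007, 0.096, 0.995, 0.002]
contact_force: [-12.6, 1.2, 7.5]
width: -0.0004
gripper_force: 6.4
unit xy [15.9  2. ] z 132.2 F [-12.6   1.2   7.5] w -0.0004 t 4.1667
```

Force rose to 12.6 N with no motion, so the catch is at its stop. I back off and move over the knob with the gripper open.

```bash
python3 -m handwheel '[{"translation":[0.012,0,0],"angular":[0,0,0],"hand":1},{"translation":[0.01,0,-0.03],"angular":[0,0,0],"hand":1},{"translation":[0.01,0,-0.03],"angular":[0,0,0],"hand":1},{"translation":[0.03,0.006,0],"angular":[0,0,0],"hand":0},{"translation":[0.03,0.006,0],"angular":[0,0,0],"hand":0},{"translation":[0.02,0.006,0],"angular":[0,0,0],"hand":0},{"translation":[0,0,0],"angular":[0,0,0],"hand":0},{"translation":[0,0,0],"angular":[0,0,0],"hand":0}]' 25
python3 -c "
from h import *
where();to(-99,20,160)
C=cam('wrist');im=manip.get_image('wrist')[:,:,::-1].copy()
for n,p in dict(fin=U(38,1,151),knob=U(-98,20,153)).items(): print(n,px(C,p))
cv2.imwrite('pics/w3.png',im)"
```

```text
clock: 4.83
position: [0.5259, -0.2256, 0.1931]
ee_rot: [0.0, 0.096, 0.995, 0.001]
contact_force: [0.4, -0.3, -0.1]
width: 0.0605
gripper_force: 0.0
unit xy [-90.8  20. ] z 193.1 F [ 0.4 -0.3 -0.1] w 0.0605 t 4.8333
shift now axes [ 8.2 -0.1 33.1] after turn [ 8.2 -0.  33.1] turn [0.15 0.01 0.27]
fin [290.22203092 396.50069918]
knob [318.00924011 217.81350344]
```

View pics/w3.png

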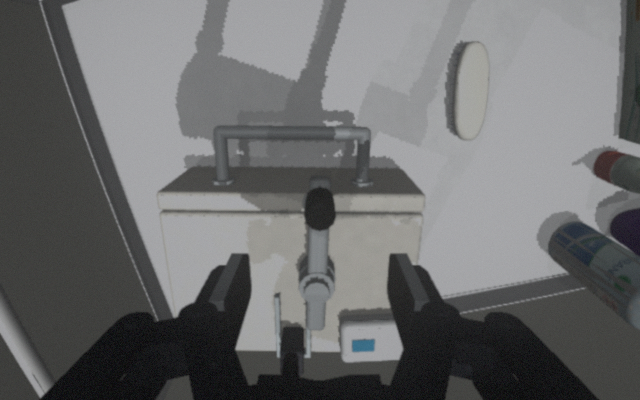

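The catch is fully back (fin near (292,345), slot empty in front). The knob top is at about (320,212), between the fingers. I descend and grip.

```bash
python3 -m handwheel '[{"translation":[0.009,0.001,0.022],"angular":[0,0,0.27],"hand":0},{"translation":[0,0,0.022],"angular":[0,0,0],"hand":0},{"translation":[0,0,0.022],"angular":[0,0,0],"hand":0.3},{"translation":[0,0,0],"angular":[0,0,0],"hand":1},{"translation":[0,0,0],"angular":[0,0,0],"hand":1},{"translation":[0,0,0],"angular":[0,0,0],"hand":1},{"translation":[0,0,0],"angular":[0,0,0],"hand":1},{"translation":[0,0,0],"angular":[0,0,0],"hand":1}]' 25
python3 -c "
from h import *
where()
for t in range(15,106,15):
    t=np.radians(t);print(np.round([-30-68*np.cos(t),20+68*np.sin(t)],1))"
```

```text
clock: 5.55
position: [0.5183, -0.2235, 0.1279]
ee_rot: [0.0, 0.098, 0.995, 0.001]
contact_force: [0.7, 0.1, 0.8]
width: 0.0169
gripper_force: 26.1
unit xy [-98.7  20.5] z 127.9 F [0.7 0.1 0.8] w 0.0169 t 5.55
[-95.7  37.6]
[-88.9  54. ]
[-78.1  68.1]
[-64.   78.9]
[-47.6  85.7]
[-30.  88.]
[-12.4  85.7]
```

```bash
python3 -m handwheel '[{"translation":[-0.0006,0.0089,0],"angular":[0,0,0],"hand":1},{"translation":[-0.0017,0.0087,0],"angular":[0,0,0],"hand":1},{"translation":[-0.0029,0.0084,0],"angular":[0,0,0],"hand":1},{"translation":[-0.0039,0.008,0],"angular":[0,0,0],"hand":1},{"translation":[-0.005,0.0074,0],"angular":[0,0,0],"hand":1},{"translation":[-0.0058,0.0067,0],"angular":[0,0,0],"hand":1},{"translation":[0,0,0],"angular":[0,0,0],"hand":1}]'
python3 -c "
from h import *
where()"
```

```text
clock: 6.13
position: [0.5463, -0.1798, 0.1278]
ee_rot: [-0.001, 0.098, 0.995, 0.0]
contact_force: [-2.4, -2.7, 4.8]
width: 0.0171
gripper_force: 26.5
unit xy [-79.8  68.9] z 127.8 F [-2.4 -2.7  4.8] w 0.0171 t 6.1333
```

Forces are low and the fingers are tracking the arc, so I finish it with a slight overshoot.

```bash
python3 -m handwheel '[{"translation":[-0.0067,0.0058,0],"angular":[0,0,0],"hand":1},{"translation":[-0.0074,0.005,0],"angular":[0,0,0],"hand":1},{"translation":[-0.008,0.0039,0],"angular":[0,0,0],"hand":1},{"translation":[-0.0084,0.0029,0],"angular":[0,0,0],"hand":1},{"translation":[-0.0087,0.0017,0],"angular":[0,0,0],"hand":1},{"translation":[-0.0089,0.0006,0],"angular":[0,0,0],"hand":1},{"translation":[-0.003,0,0],"angular":[0,0,0],"hand":1},{"translation":[-0.002,0,0],"angular":[0,0,0],"hand":1},{"translation":[0,0,0],"angular":[0,0,0],"hand":1}]'
python3 -c "
from h import *
where()"
```

```text
clock: 6.88
position: [0.5991, -0.1719, 0.1276]
ee_rot: [-0.004, 0.098, 0.995, -0.0]
contact_force: [-8.1, -4.9, 7.2]
width: 0.0167
gripper_force: 26.9
unit xy [-29.5  87. ] z 127.6 F [-8.1 -4.9  7.2] w 0.0167 t 6.8833
```

```bash
python3 -m handwheel '[{"translation":[-0.003,0,0],"angular":[0,0,0],"hand":1},{"translation":[0,0,0],"angular":[0,0,0],"hand":1}]'
python3 -c "
from h import *
where()"
python3 -m handwheel '[{"translation":[0.003,0,0],"angular":[0,0,0],"hand":1},{"translation":[0,0,0],"angular":[0,0,0],"hand":0},{"translation":[0,0,0],"angular":[0,0,0],"hand":0},{"translation":[0,0,0],"angular":[0,0,0],"hand":0},{"translation":[0,0,-0.03],"angular":[0,0,0],"hand":0},{"translation":[0,0,-0.03],"angular":[0,0,0],"hand":0},{"translation":[0.02,-0.01,-0.03],"angular":[0,0,0],"hand":0},{"translation":[0.03,-0.03,0],"angular":[0,0,0],"hand":0},{"translation":[0.03,-0.03,0],"angular":[0,0,0],"hand":0},{"translation":[0,0,0],"angular":[0,0,0],"hand":0}]'
python3 -c "
from h import *
where();to(-130,0,200)
C=cam('wrist');im=manip.get_image('wrist')[:,:,::-1].copy()
for n,p in dict(hL=U(-130,55,64),hR=U(-130,-55,64),knob=U(-30,88,153)).items(): print(n,px(C,p))
cv2.imwrite('pics/w4.png',im)"
```

```text
clock: 7.05
position: [0.5992, -0.1719, 0.1275]
ee_rot: [-0.007, 0.098, 0.995, 0.0]
contact_force: [-14.5, -4.4, 10.0]
width: 0.0169
gripper_force: 27.2
unit xy [-29.4  87.1] z 127.5 F [-14.5  -4.4  10. ] w 0.0169 t 7.05
clock: 7.88
position: [0.506, -0.2253, 0.2171]
ee_rot: [-0.003, 0.1, 0.995, 0.0]
contact_force: [0.9, 0.8, -1.3]
width: 0.0854
gripper_force: 0.0
unit xy [-110.4   16.4] z 217.1 F [ 0.9  0.8 -1.3] w 0.0854 t 7.8833
shift now axes [ 19.5 -16.4  17.2] after turn [ 19.6 -16.4  17.1] turn [-0.01 -0.34 -0.16]
hL [364.06839623 154.0500927 ]
hR [234.11817747 154.67025102]
knob [420.3185274  319.99865597]
```

View pics/w4.png

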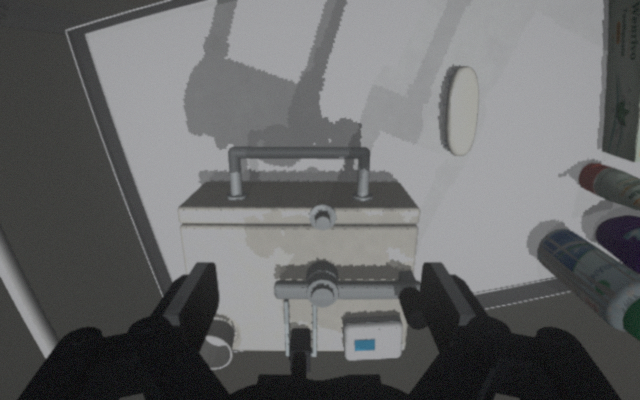

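The lever lies along +y (row 290, knob at (415,295)), the handle bar is at row 153 as predicted, and the bystanders are in place. Next I hook shut fingers behind the bar at about unit (-108,-25).

```bash
python3 -m handwheel '[{"translation":[-0.002,-0.02,0],"angular":[0,-0.34,-0.16],"hand":1},{"translation":[0,-0.021,0],"angular":[0,0,0],"hand":1},{"translation":[0,0,0.03],"angular":[0,0,0],"hand":1},{"translation":[0,0,0.03],"angular":[0,0,0],"hand":1},{"translation":[0,0,0.03],"angular":[0,0,0],"hand":1},{"translation":[0,0,0],"angular":[0,0,0],"hand":1},{"translation":[0,0,0],"angular":[0,0,0],"hand":1}]'
python3 -c "
from h import *
where();to(-108,-25,52)"
```

```text
clock: 8.52
position: [0.5054, -0.2621, 0.1249]
ee_rot: [0.0, 0.097, 0.995, 0.003]
contact_force: [-0.0, 0.5, 1.1]
width: 0.0007
gripper_force: 0.0
unit xy [-103.8  -19.8] z 124.9 F [-0.   0.5  1.1] w 0.0007 t 8.5167
shift now axes [ 4.3 -5.6 72.8] after turn [ 4.2 -5.2 72.9] turn [0.29 0.01 0.2 ]
```

```bash
python3 -m handwheel '[{"translation":[0.0043,-0.005,0],"angular":[0.3,0,0.2],"hand":1},{"translation":[0,0,0.01],"angular":[0,0,0],"hand":1},{"translation":[0,0,0.01],"angular":[0,0,0],"hand":1},{"translation":[0,0,0.01],"angular":[0,0,0],"hand":1},{"translation":[0,0,0.008],"angular":[0,0,0],"hand":1},{"translation":[0,0,0],"angular":[0,0,0],"hand":1}]'
python3 -c "
from h import *
where();to(-108,-25,52)"
```

```text
clock: 9.02
position: [0.4991, -0.2665, 0.0862]
ee_rot: [-0.0, 0.099, 0.995, -0.0]
contact_force: [-0.3, -0.5, -0.2]
width: -0.0001
gripper_force: 0.0
unit xy [-109.1  -25.4] z 86.2 F [-0.3 -0.5 -0.2] w -0.0001 t 9.0167
shift now axes [-1.1  0.4 34.2] after turn [-1.1  0.4 34.2] turn [-0.04 -0.01 -0.03]
```

```bash
python3 -m handwheel '[{"translation":[-0.001,0,0.009],"angular":[0,0,0],"hand":1},{"translation":[0,0,0.009],"angular":[0,0,0],"hand":1},{"translation":[0,0,0.009],"angular":[0,0,0],"hand":1},{"translation":[0,0,0.008],"angular":[0,0,0],"hand":1},{"translation":[0,0,0],"angular":[0,0,0],"hand":1}]'
python3 -c "
from h import *
where();to(-108,-25,52)"
```

```text
clock: 9.43
position: [0.5001, -0.2669, 0.0511]
ee_rot: [-0.0, 0.099, 0.995, -0.0]
contact_force: [-0.5, 0.2, -0.1]
width: 0.0
gripper_force: 0.0
unit xy [-108.   -25.5] z 51.1 F [-0.5  0.2 -0.1] w 0.0 t 9.4333
shift now axes [ 0.   0.5 -0.9] after turn [ 0.   0.5 -0.9] turn [-0.04 -0.02 -0.03]
```

```bash
python3 -m handwheel '[{"translation":[0.006,0,0],"angular":[0,0,0],"hand":1},{"translation":[0.008,0,0],"angular":[0,0,0],"hand":1},{"translation":[0.008,0,0],"angular":[0,0,0],"hand":1},{"translation":[0.008,0,0],"angular":[0,0,0],"hand":1},{"translation":[0.008,0,0],"angular":[0,0,0],"hand":1},{"translation":[0.008,0,0],"angular":[0,0,0],"hand":1},{"translation":[0.008,0,0],"angular":[0,0,0],"hand":1},{"translation":[0.008,0,0],"angular":[0,0,0],"hand":1},{"translation":[0.008,0,0],"angular":[0,0,0],"hand":1},{"translation":[0,0,0],"angular":[0,0,0],"hand":1}]'
python3 -c "
from h import *
where()"
python3 -m handwheel '[{"translation":[0.003,0,0],"angular":[0,0,0],"hand":1},{"translation":[0.003,0,0],"angular":[0,0,0],"hand":1},{"translation":[0,0,0],"angular":[0,0,0],"hand":1}]'
python3 -c "
from h import *
where()"
```

```text
clock: 10.27
position: [0.4302, -0.253, 0.053]
ee_rot: [0.0, 0.099, 0.995, -0.001]
contact_force: [-0.4, 0.3, -0.9]
width: -0.0002
gripper_force: 0.0
unit xy [-179.3  -25.6] z 53.0 F [-0.4  0.3 -0.9] w -0.0002 t 10.2667
clock: 10.52
position: [0.4263, -0.2526, 0.053]
ee_rot: [0.001, 0.099, 0.995, -0.001]
contact_force: [0.3, -0.5, -0.1]
width: 0.0002
gripper_force: 0.1
unit xy [-183.1  -26. ] z 53.0 F [ 0.3 -0.5 -0.1] w 0.0002 t 10.5167
```

```bash
python3 -m handwheel '[{"translation":[0.002,0,0],"angular":[0,0,0],"hand":1},{"translation":[0.002,0,0],"angular":[0,0,0],"hand":1},{"translation":[0.002,0,0],"angular":[0,0,0],"hand":1},{"translation":[0,0,0],"angular":[0,0,0],"hand":1}]'
python3 -c "
from h import *
where()"
```

```text
clock: 10.85
position: [0.4253, -0.2526, 0.0533]
ee_rot: [0.006, 0.1, 0.995, -0.002]
contact_force: [10.8, 1.0, -7.0]
width: 0.0002
gripper_force: 5.3
unit xy [-184.2  -26.2] z 53.3 F [10.8  1.  -7. ] w 0.0002 t 10.85
```

It stalls at x=-184 with 10.8 N, which is the predicted stop. I centre in the gap, rise and look.

```bash
python3 -m handwheel '[{"translation":[-0.006,0,0],"angular":[0,0,0],"hand":1},{"translation":[-0.004,0,0],"angular":[0,0,0],"hand":1},{"translation":[0,0,0],"angular":[0,0,0],"hand":1}]'
python3 -c "
from h import *
where();to(-178,-25,52)"
```

```text
clock: 11.1
position: [0.431, -0.2538, 0.0528]
ee_rot: [0.001, 0.098, 0.995, -0.001]
contact_force: [1.0, 0.7, -0.3]
width: 0.0004
gripper_force: 0.0
unit xy [-178.4  -26.2] z 52.8 F [ 1.   0.7 -0.3] w 0.0004 t 11.1
shift now axes [-0.4  1.2  0.8] after turn [-0.4  1.2  0.8] turn [-0.15  0.14  0.02]
```

```bash
python3 -m handwheel '[{"translation":[0,0,-0.015],"angular":[0,0,0],"hand":1},{"translation":[0,0,-0.025],"angular":[0,0,0],"hand":1},{"translation":[0,0,-0.03],"angular":[0,0,0],"hand":1},{"translation":[0,0,-0.03],"angular":[0,0,0],"hand":1},{"translation":[0,0,-0.03],"angular":[0,0,0],"hand":1},{"translation":[0,0,-0.03],"angular":[0,0,0],"hand":1},{"translation":[0,0,-0.02],"angular":[0,0,0],"hand":1},{"translation":[0,0,0],"angular":[0,0,0],"hand":1},{"translation":[0,0,0],"angular":[0,0,0],"hand":1}]'
python3 -c "
from h import *
where()
C=cam('wrist');im=manip.get_image('wrist')[:,:,::-1].copy()
for n,p in dict(hL=U(-200,55,64),hR=U(-200,-55,64),knob=U(-30,88,153),fin=U(38,1,151)).items(): print(n,px(C,p))
cv2.imwrite('pics/w5.png',im)"
```

```text
clock: 11.85
position: [0.43, -0.2532, 0.2338]
ee_rot: [0.002, 0.099, 0.995, -0.002]
contact_force: [-0.5, 0.1, -1.2]
width: 0.0002
gripper_force: 0.0
unit xy [-179.4  -25.9] z 233.8 F [-0.5  0.1 -1.2] w 0.0002 t 11.85
hL [409.98583457 147.53793953]
hR [286.18265526 147.39891024]
knob [456.30221065 372.75898844]
fin [348.85340613 428.88874699]
```

View pics/w5.png

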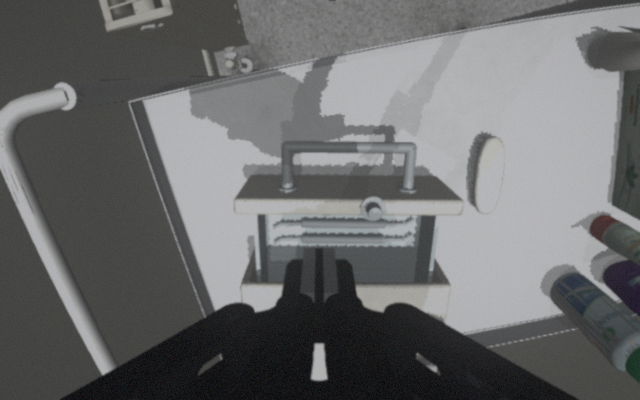

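The drawer is out, with the handle bar at row 147, exactly where 70 mm of opening predicts. The brush at (488,175) is untouched, so I hand the job in.

```bash
python3 -c "
from rig import manip
print(manip.sign_off())"
```

```text
the job is handed in; nothing more can be done
None
```

The job is handed in after about 12 s: I pushed the catch fully back, swung the lever to its left stop, then pulled the drawer to its stop. I felt the stop each time, and no bystander in my last views had moved.

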